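# Level the steamer tray with a spirit level

### The job

Level the steamer's tray: lay the spirit level lengthwise on the tray's free front strip and let go of it, then turn the levelling knob until, with the spirit level pressed down so that the tray sits fully on its foot, the bubble stands centred between its two lines. The tray floats up on its spring whenever it is not pressed, so only the pressed reading counts. Press gently, touching only the spirit level, leave the other things where they stand, and finish while still pressing the spirit level down with the bubble centred.

Things in the scene. Friction and masses are not known exactly. Their poses are not given: they have to be found in the camera images.
- level_mid (a point): spirit level, a loose aluminium bar 200 long (x), 24 wide (y), 45 high, about 0.2 kg, at first on the worktop; this point is its centre, 22.5 above its underside. Its two end lands (36 to 100 either side of the centre) are solid, 45 high: press there. The middle is 34 high and carries on top the vial, 16 thick, with two black lines 12.5 either side of the centre
- bubble_mid (a point): centre of the white bubble, 16 long, on top of the vial; centred, it stands 20 above level_mid. It always drifts to the higher end of the level: 4 mm along the level's x axis for each 0.01 rad of slope, at most 20 mm either way, settling in about 1 s
- tray_mid (a point): perforated metal tray, 275 x 385, about 100 above the worktop; point on its top, mid-length of the free front strip, which runs along y: 90 wide to the -x side, 85 to the +x side (row of four filled moulds, fixed, 60 high); rim 10 high. y points to the knob end. It tips only about a pivot along x, 193 from here at the -y end; the foot holds up the +y end
- bubble (a joint): the same bubble's place as an angle, rad: 0 centred, +-0.05 at the vial's ends; times 400 mm it is the bubble's offset along the spirit level's +x axis. Given also while the level is being pressed or held
- float (a joint): how far the tray floats above its foot, rad about the pivot: 0.02 floating free, 0 when pressed fully down on its foot. A spring holds it up: seating it takes a downward press of about 4 N at tray_mid (3 N nearer the knob, 8 N nearer the pivot); below 0 it is stopped hard
- foot_knob (a joint): levelling knob's angle, rad, grows clockwise seen from above, -0.3 to 2.2. Each rad raises the knob end of the tray by 0.03 rad of slope. It turns with about 0.3 N m and stays where left. At the start the foot is too low: the pressed tray needs 0.4 to 1.5 rad more. The bench slopes by an unknown amount, so the right angle differs each time
- knob_grip (a point): centre of the knob's grip bar, black, beyond the tray's +y end: an upright bar 48 long (this point's x axis), 14 thick (y, grasp across this), its top 12 above this point; below it a disc of 48 diameter whose top is 22 below this point. The point turns with the knob. Grasp from above
- mould_a: bystander: empty round metal mould, 76 across, 48 high; origin at its underside
- mould_b: bystander: empty round metal mould, 76 across, 48 high; origin at its underside
- oil_bottle: bystander: white plastic bottle, 60 across, 170 high; origin at its underside
- jar: bystander: glass jar, 70 across, 85 high; origin at its underside
- bowl: bystander: white bowl, 130 across, 50 high; origin at its underside
There are look-alikes about, which are no part of the job. Leave any orange look-alike of the part that bears level_mid alone.

How it is judged (in metres and radians):
On the way:
1. the spirit level lies lengthwise on the tray and has been let go (z of level_mid in the frame of tray_mid between 0.017 and 0.029 m and x of level_mid in the frame of tray_mid between -0.085 and 0.085 m and y of level_mid in the frame of tray_mid between -0.1 and 0.1 m and angle between the x axis of level_mid and the y axis of tray_mid, either way round below 0.2 rad and angle between the z axis of level_mid and the z axis of tray_mid, either way round below 0.05 rad and contact force between the fingers and level below 0.2 N), for 0.2 s.
At the end, for the whole second after the job is handed in: fingers press the level (over 1.5 N; 3.5 to 35 N level on tray), which lies flat, lengthwise within 0.2 rad, on the free strip; tray floats under 0.004 rad and is level within 0.011 rad; bubble within 3 mm of centre; arm touches neither tray nor knob (z of level_mid in the frame of tray_mid between 0.017 and 0.029 m and x of level_mid in the frame of tray_mid between -0.085 and 0.085 m and y of level_mid in the frame of tray_mid between -0.1 and 0.1 m and angle between the x axis of level_mid and the y axis of tray_mid, either way round below 0.2 rad and angle between the z axis of level_mid and the z axis of tray_mid, either way round below 0.05 rad and x of bubble_mid in the frame of level_mid between -0.003 and 0.003 m and angle between tray_mid's own z axis and vertical below 0.011 rad and value of joint float below 0.004 rad and contact force between the fingers and level above 1.5 N and contact force between level and tray between 3.5 and 35 N and contact force between the arm and tray below 0.5 N and contact force between the arm and foot_knob below 0.5 N); the arm keeps its last pose, push and grip.
It fails at once if the spirit level is pressed or dropped on the tray with more than 45 N (contact force between level and tray above 45 N).
It fails at once if the arm leans hard on the tray (over 15 N) (contact force between the arm and tray above 15 N).
It fails at once if one of the other things on the worktop is shifted by more than 40 mm (distance of any of mould_a, mould_b, oil_bottle, jar, bowl from where it was at the start of the episode above 0.04 m).
It also fails if it takes over 72 s, if anything falls off the work surface, if the arm or the gripper's body presses on something with over 40 N, if the wrist force passes 120 N, or if a joint passes its speed limit or range.

### The arm

A 7-joint arm with a two-finger parallel gripper is mounted at the origin on the work surface. World frame = base frame: x ahead of the robot, y to its left, z up, the work surface at z = 0. Lengths are in m, angles in degrees, forces in N, time in s.
With the tool pointing down it reaches from about 0.35 to 0.775 m from the base axis. Payload 3.1 kg.
Tool frame: the origin (TCP) lies on the centre line of the jaws, within the pads' length; the fingertips stand 17 mm ahead of it and the grasp point (between the pads) lies 2 mm behind it (robot.tip_reach is the distance from the TCP to the fingertips, in m); z points along the fingers, y is the direction in which the jaws open and shut (so a half turn about z gives the same grasp; the last joint's range is limited). The gripper opens to 85 mm and grips with 20 to 120 N. Pads are 22 mm wide; open, the fingers measure 114 mm over their backs; the gripper's body (76 mm by 85 mm) begins 54 mm behind the grasp point. The pads swing forward as they close: fully open they stand 13 mm farther back than shut.
Start: joints at [63.902, 17.813, 0.802, 86.603, -0.252, 75.585, -1.558], TCP at [0.221, -0.504, 0.248] pointing down, gripper open.
Joint ranges: [-154.91, 154.91], [-16.99, 109.72], [-72.82, 74.43], [7.12, 147.25], [-82.49, 262.49], [11.32, 116.49], [-174.64, 174.64]. Speed limits (degrees/s): [159.86, 159.86, 180, 180, 180, 180, 180].

### API

Orientations are given as [roll, pitch, yaw] about the fixed x, y, z axes, in that order (R = Rz(yaw) Ry(pitch) Rx(roll)).
In Python, from station import robot, fingers, vision, workorder, recognise gives the robot as it stands. Calls block until the motion is done:
- robot.move_to(position, orientation): joint-space move of the TCP to a pose.
- robot.line_to(position, orientation=None, velocity=0.15, f_stop=None): straight line of the TCP; orientation=None keeps the orientation; velocity is the mean speed in m/s. With f_stop (N) it stops when the force on the tool has changed by that much, and returns True; else False.
- robot.move_j(angles): joint-space move.
- fingers.gripper_to(opening, force=None): opening from 0.0 (shut) to 1.0 (fully open); force is the grip in N (None keeps the last); returns when the fingers have stopped.
- robot.pause(seconds).
- robot.inverse_kinematics(position, orientation): joint angles nearest the present ones, or None.
- vision.grab_frame(name): name is "scene" or "top"; returns the picture (384x512x3 uint8, red, green, blue); there is no depth.
- vision.calibration(name): a dict with "mtx" (3x3 intrinsics, pixels), "extrinsics" (4x4, takes a point from world to camera coordinates). Camera axes: x right, y up, looking along -z (the intrinsics and any distortion apply to the point x, -y, -z); pixel columns grow to the right and rows downward; lengths in m; the calibration is good to about 2 mm. A picture is of the moment at which its call begins. calibration takes no time and is no camera call.
A pose or a line that the arm cannot do raises robot.PlanningError and nothing moves.
- workorder.close_job(): hands the job in, once; it reports no verdict.
Trained networks look in the newest picture that a camera, given by its name, has taken for a name from the list of things; names that differ only in an ending like _2 or _b are one class to them, and where a whole thing is asked for, a point or a joint stands for the part that bears it (a point fixed in the world has none). Each returns a list of dicts, best first, with "p" (0 to 1); they miss things now and then, are a little off and sometimes report something else, mostly with a low value. They report only what shows in the picture. A call takes as long as a camera call. They do not tell look-alikes from the thing itself.
- recognise(label, camera): "rect" ([centre column, centre row, width, height] in pixels, round what is visible of it).
Readings, each from a call of its own:
- robot.current_time_s(): time.
- robot.current_joint_positions(): joint angles.
- robot.current_dq(): joint speeds.
- robot.current_joint_torque(): joint torques, N m.
- robot.current_tool_pos(): TCP position.
- robot.current_eef_rot(): TCP orientation.
- robot.current_contact_force(): force on the tool from outside, world axes, zero at the start.
- robot.current_torque(): the same for the moment, N m.
- robot.current_finger_gap(): opening from 0.0 (shut) to 1.0 (fully open).
Only numpy, scipy, OpenCV 4.12 (cv2) and the standard library are available. Lean on these libraries where they do the work, as an engineer would, in place of code of your own. Each camera call takes 0.05 s, during which the arm holds its last target.

## Working session

There is one attempt and no reset: what is moved stays moved. The work goes in short steps, each a Python script; the robot and the scene stay as the last script left them, time stands still between calls to the robot, and variables do not carry over. Pictures are saved under pics/ and viewed, and the job is handed in when it is done.

```bash
ls; mkdir -p pics; python3 - <<'E'
from station import robot, fingers, vision, workorder, recognise
import cv2,numpy as np
for c in ("scene","top"):
    im=vision.grab_frame(c); cv2.imwrite(f"pics/{c}0.png",cv2.resize(im[:,:,::-1],(800,600),interpolation=cv2.INTER_CUBIC))
    k=vision.calibration(c); print(c,{a:np.round(b,4).tolist() for a,b in k.items()})
    for n in ["level_mid","bubble_mid","tray_mid","knob_grip","foot_knob","mould_a","oil_bottle","jar","bowl"]:
        print(n,[(np.round(r["rect"],1).tolist(),round(r["p"],2)) for r in recognise(n,c)[:4]])
print(robot.current_time_s())
E
```

```text
pics
scene {'mtx': [[480.0488, 0.0, 254.482], [0.0, 480.0488, 193.3917], [0.0, 0.0, 1.0]], 'extrinsics': [[0.4256, 0.9048, -0.0114, -0.2277], [-0.7538, 0.3615, 0.5488, 0.3748], [0.5007, -0.2249, 0.8359, -1.631], [0.0, 0.0, 0.0, 1.0]]}
level_mid [([306.3, 103.4, 11.8, 58.6], 0.89), ([351.4, 145.8, 14.3, 58.7], 0.79), ([421.4, 176.7, 29.0, 49.6], 0.43)]
bubble_mid []
tray_mid [([239.6, 207.8, 175.4, 129.7], 0.71)]
knob_grip [([312.1, 156.8, 17.8, 23.6], 0.51)]
foot_knob [([310.8, 154.7, 20.7, 25.2], 0.6)]
mould_a [([366.9, 190.4, 23.8, 28.1], 0.83), ([289.1, 142.6, 26.1, 22.7], 0.53), ([239.3, 206.7, 174.0, 129.3], 0.45)]
oil_bottle [([419.7, 174.5, 34.2, 47.4], 0.74)]
jar [([96.0, 246.2, 30.5, 43.2], 0.7), ([420.6, 177.1, 28.7, 47.1], 0.53), ([239.8, 208.3, 176.0, 132.1], 0.3)]
bowl [([402.0, 132.3, 44.4, 34.1], 0.59), ([352.2, 146.8, 13.5, 55.7], 0.44)]
top {'mtx': [[415.5831, 0.0, 258.0906], [0.0, 415.5831, 185.1428], [0.0, 0.0, 1.0]], 'extrinsics': [[-0.0275, -0.9996, -0.0075, 0.0501], [0.9985, -0.0278, 0.0463, -0.4609], [-0.0465, -0.0062, 0.9989, -1.2743], [0.0, 0.0, 0.0, 1.0]]}
level_mid [([157.5, 183.2, 45.2, 60.1], 0.88), ([169.7, 254.4, 40.5, 56.9], 0.79), ([280.9, 146.3, 161.2, 96.7], 0.44)]
bubble_mid []
tray_mid [([294.3, 148.6, 138.0, 97.3], 0.94)]
knob_grip [([209.1, 157.5, 17.8, 18.4], 0.62)]
foot_knob [([211.0, 158.8, 15.6, 16.9], 0.82)]
mould_a [([213.3, 206.9, 24.8, 27.7], 0.87), ([173.1, 129.3, 21.9, 27.5], 0.77)]
oil_bottle [([121.0, 110.0, 35.4, 26.6], 0.91)]
jar [([414.8, 169.5, 32.9, 20.8], 0.84)]
bowl [([103.7, 170.4, 41.3, 42.1], 0.6)]
1.0
```

View pics/scene0.png

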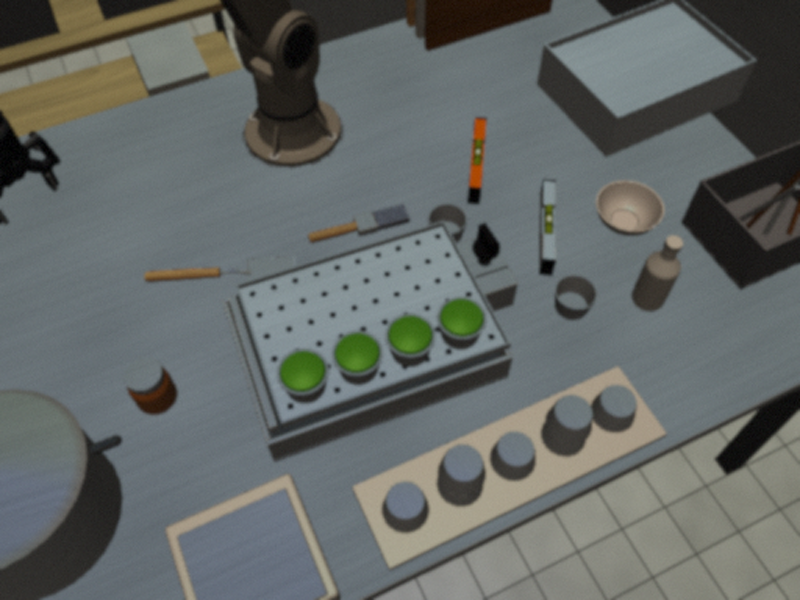

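View pics/top0.png

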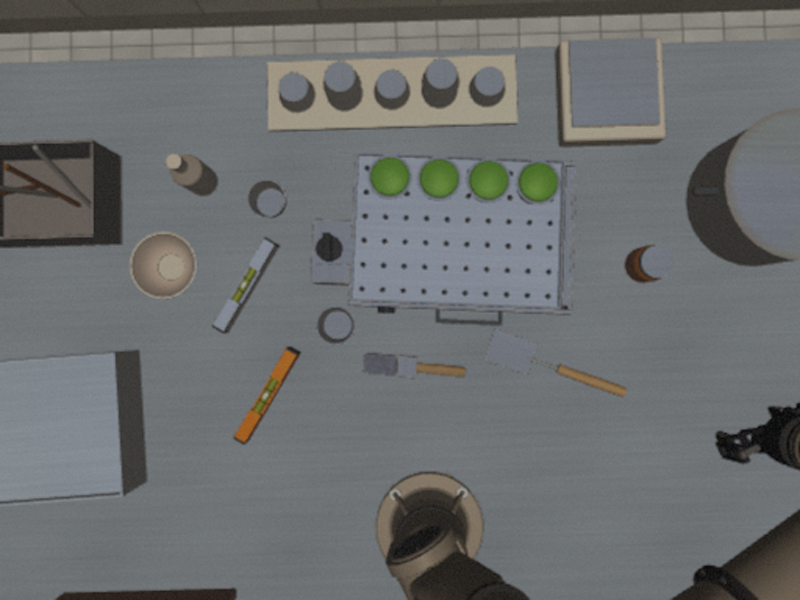

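The pictures show the aluminium level at top px (157,183), with the orange look-alike at (170,254), the knob at (210,158), and the tray centred near (294,148). I'll zoom in to measure them.

```bash
cat > h.py <<'E'
from station import robot, fingers, vision, workorder, recognise
import cv2,numpy as np
def unproj(c,uv,z):
    k=vision.calibration(c);K=np.array(k["mtx"]);E=np.array(k["extrinsics"])
    d=np.linalg.inv(K)@np.array([uv[0],uv[1],1.]);d=np.array([d[0],-d[1],-d[2]])
    R=E[:3,:3];o=-R.T@E[:3,3];w=R.T@d;return o+w*(z-o[2])/w[2]
def proj(c,p):
    k=vision.calibration(c);K=np.array(k["mtx"]);E=np.array(k["extrinsics"])
    q=E[:3,:3]@np.array(p)+E[:3,3];q=K@np.array([q[0],-q[1],-q[2]]);return q[:2]/q[2]
def crop(c,x0,y0,w,h,s,name,im=None):
    im=vision.grab_frame(c) if im is None else im
    cv2.imwrite(name,cv2.resize(im[y0:y0+h,x0:x0+w,::-1],None,fx=s,fy=s,interpolation=cv2.INTER_CUBIC)); return im
E
python3 - <<'E'
from h import *
crop("top",120,140,100,80,7,"pics/c1.png")
crop("top",190,90,190,120,4,"pics/c2.png")
crop("scene",280,90,100,100,6,"pics/c3.png")
for uv in [(157.5,183.2)]: print(unproj("top",uv,.045))
print(unproj("top",(210,157.5),.1))
E
```

```text
[0.47486949 0.34024955 0.045     ]
[0.54178865 0.17344552 0.1       ]
```

View pics/c1.png

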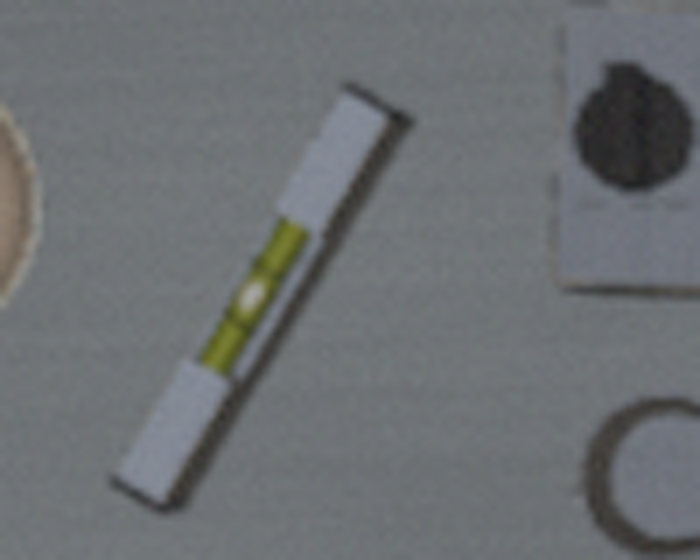

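View pics/c2.png

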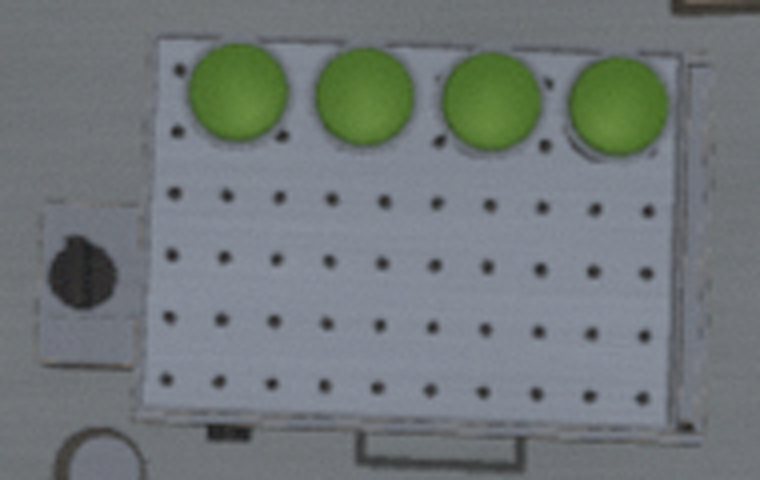

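View pics/c3.png

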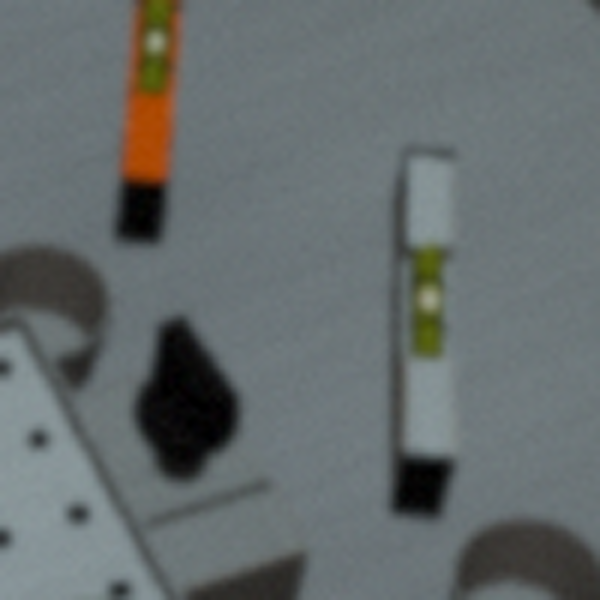

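```bash
python3 - <<'E'
from h import *
def avg(c,n=6): return np.mean([vision.grab_frame(c).astype(float) for _ in range(n)],0)
for c,(x,y,w,h) in (("top",(196,144,28,28)),("scene",(298,138,28,36))):
    a=avg(c)[y:y+h,x:x+w]; g=np.clip((a-5)/(70)*1.0,0,1)**.7*255
    cv2.imwrite(f"pics/k_{c}.png",cv2.resize(g[:,:,::-1].astype(np.uint8),None,fx=16,fy=16,interpolation=cv2.INTER_CUBIC))
E
```

```text
(no output)
```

View pics/k_top.png

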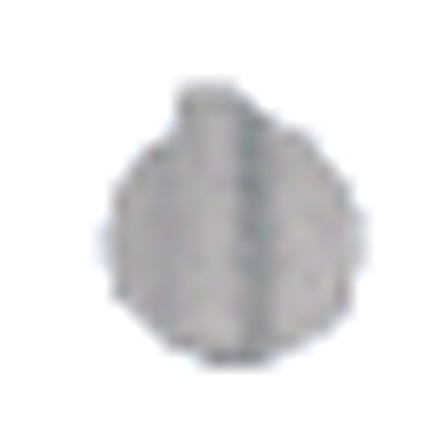

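View pics/k_scene.png

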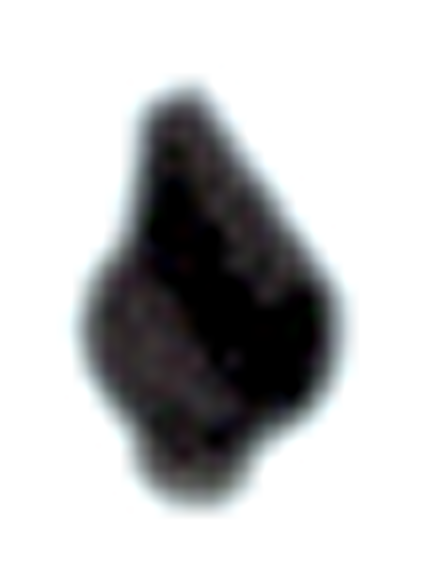

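```bash
python3 - <<'E'
from h import *
for z in (.08,.09,.1,.11,.12,.13,.14):
    p=unproj("top",(209.5,158.2),z); print(z,p.round(4),proj("scene",p).round(1))
# tray corners crop c2 /4+(190,90)
C={n:(190+a/4,90+b/4) for n,a,b in [("+x+y",157,40),("+x-y",682,55),("-x-y",668,425),("-x+y",140,412)]}
for z in (.1,.11):
  for n,u in C.items(): p=unproj("top",u,z);print(z,n,p.round(4),proj("scene",p).round(1))
f=lambda a,b:unproj("top",(120+a/7,140+b/7),.045)
a,b=f(139,492),f(368,103);print("level",a,b,(a+b)/2,np.linalg.norm(a-b),np.degrees(np.arctan2(*(b-a)[1::-1])))
print(proj("scene",(a+b)/2))
f=lambda a,b,z=.13:unproj("top",(196+a/16,144+b/16),z)
a,b=f(245,110),f(262,350);print("bar dir",np.degrees(np.arctan2(*(a-b)[1::-1])))
im=vision.grab_frame("scene");crop("scene",140,130,200,160,4,"pics/c4.png",im)
E
```

```text
0.08 [0.5421 0.1774 0.08  ] [313.1 166.7]
0.09 [0.5409 0.1762 0.09  ] [312.8 164.4]
0.1 [0.5398 0.1749 0.1   ] [312.5 162. ]
0.11 [0.5386 0.1737 0.11  ] [312.3 159.7]
0.12 [0.5375 0.1725 0.12  ] [312.  157.3]
0.13 [0.5363 0.1713 0.13  ] [311.7 154.9]
0.14 [0.5352 0.1701 0.14  ] [311.4 152.4]
0.1 +x+y [0.708  0.1137 0.1   ] [323.6 218.2]
0.1 +x-y [ 0.6858 -0.2665  0.1   ] [179.7 270.5]
0.1 -x-y [ 0.4182 -0.2461  0.1   ] [152.1 183.9]
0.1 -x+y [0.438  0.1325 0.1   ] [281.9 141.3]
0.11 +x+y [0.7055 0.113  0.11  ] [323.3 215.5]
0.11 +x-y [ 0.6835 -0.264   0.11  ] [179.8 267.5]
0.11 -x-y [ 0.4181 -0.2438  0.11  ] [152.2 181.4]
0.11 -x+y [0.4377 0.1317 0.11  ] [281.7 139. ]
level [0.39476846 0.39472936 0.045     ] [0.55987981 0.29318446 0.045     ] [0.47732414 0.34395691 0.045     ] 0.19383788391170279 -31.591873259458044
[350.42383358 138.40176767]
bar dir 2.7575614759981764
```

View pics/c4.png

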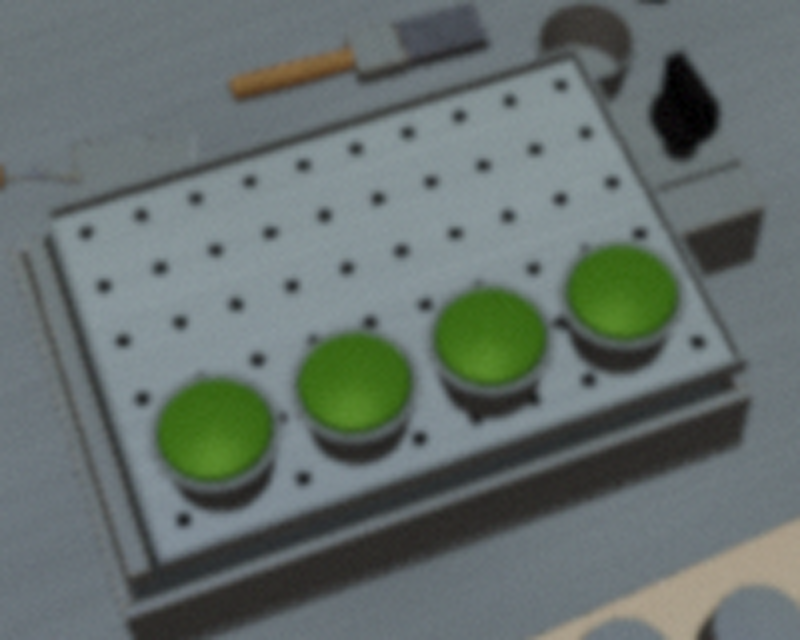

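```bash
cat >> h.py <<'E'
TR=-3.2
def tray(x,y,z): 
    c,s=np.cos(np.radians(TR)),np.sin(np.radians(TR)); return [.515+c*x-s*y,-.064+s*x+c*y,z]
E
python3 - <<'E'
from h import *
print(robot.current_eef_rot(),robot.tip_reach)
def ik(p,y):
    q=robot.inverse_kinematics(p,[180,0,y]); return None if q is None else np.round(q,0)
L=[.4773,.344]
for z in (.024,.2):
  for y in (-31.6,148.4): print("lvl",z,y,ik(L+[z],y))
for y in (86.8,-93.2): print("tray",ik(tray(-.02,0,.13),y), ik(tray(-.02,.07,.17),y))
for y in (3,-40,-85,183,140,95,-177): print("knob",y,ik([.5345,.1695,.14],y))
for n,d in (("-x",-.024),("0",0),("+x",.024)):
  for z in (.13,.14,.15,.16):
    p=unproj("top",(209.5,158.2),z)+np.array([d,d*.048,0]);print(n,z,((proj("scene",p)+1.3-[298,138])*16).round(), ((proj("top",p)-[196,144])*16).round())
E
```

```text
[1.79995262e+02 2.18849687e-03 2.37140458e+01] 0.017
lvl 0.024 -31.6 [ -66.   41.   43.   97.  -33.   56. -133.]
lvl 0.024 148.4 [ -5.  45. -50.  94.  39.  59.  -8.]
lvl 0.2 -31.6 [ -73.   32.   54.   86.  -26.   75. -138.]
lvl 0.2 148.4 [ -3.  34. -54.  83.  27.  77.  -0.]
tray [ 31.  21. -33. 103.  13.  59. -10.] [ 27.  19. -38. 100.  13.  65. -18.]
tray [ -42.   30.   65.  106.  -30.   64. -150.] [ 43.  27. -62. 100.  25.  69. 151.]
knob 3 [  15.   32.  -50.   93.   26.   67. -128.]
knob -40 [   7.   28.  -37.   93.   18.   65. -164.]
knob -85 [ 21.  38. -62.  92.  35.  71. 138.]
knob 183 [ 16.  33. -51.  93.  27.  68.  52.]
knob 140 [ 16.  33. -51.  93.  27.  68.   9.]
knob 95 [ 16.  33. -52.  93.  28.  68. -37.]
knob -177 [ 16.  33. -51.  93.  27.  68.  52.]
-x 0.13 [166. 192.] [226. 363.]
-x 0.14 [161. 152.] [226. 364.]
-x 0.15 [156. 112.] [226. 365.]
-x 0.16 [151.  72.] [226. 366.]
0 0.13 [240. 290.] [216. 227.]
0 0.14 [236. 251.] [216. 227.]
0 0.15 [231. 212.] [216. 227.]
0 0.16 [227. 171.] [216. 227.]
+x 0.13 [316. 391.] [206.  92.]
+x 0.14 [312. 352.] [206.  91.]
+x 0.15 [308. 312.] [206.  89.]
+x 0.16 [304. 272.] [206.  88.]
```

```bash
python3 - <<'E'
from h import *
L=[.4773,.344]; Y=148.4
fingers.gripper_to(.55,force=30)
robot.move_to(L+[.2],[180,0,Y])
print(robot.current_time_s(),robot.current_finger_gap())
robot.line_to(L+[.07],velocity=.2)
hit=robot.line_to(L+[.024],velocity=.08,f_stop=6)
print(hit,robot.current_tool_pos())
im=crop("scene",280,60,140,110,5,"pics/d1.png")
fingers.gripper_to(0,force=30)
print(robot.current_finger_gap(),robot.current_contact_force())
robot.line_to(L+[.2],velocity=.2)
print(robot.current_finger_gap(),robot.current_contact_force(),robot.current_time_s())
crop("scene",280,60,140,110,5,"pics/d2.png");crop("top",100,100,180,140,4,"pics/d3.png")
E
```

```text
5.375 0.5455406119040213
False [0.47725312 0.34426097 0.02394773]
0.277033937706674 [1.08999506 0.15092941 2.61218211]
0.27235236408901387 [ 0.18825607 -0.08804913 -3.18689866] 8.3083
```

View pics/d2.png

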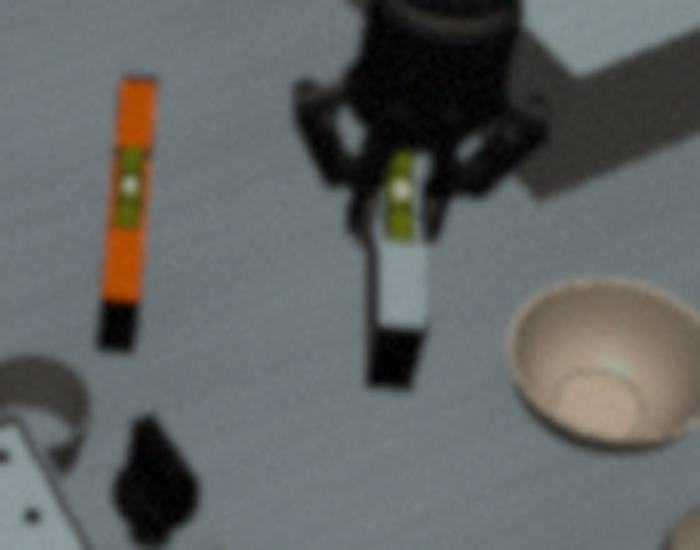

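View pics/d3.png

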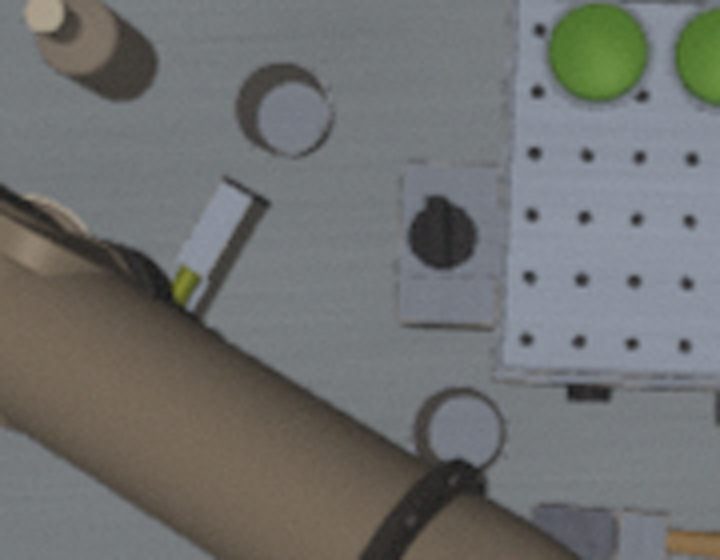

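The level is gripped and lifted, with the wrist reading about -3.2 N. Next I'll place it on the strip.

```bash
python3 - <<'E'
from h import *
Y=90+TR
robot.line_to([.477,.344,.24],velocity=.25)
robot.move_to(tray(-.02,0,.24),[180,0,Y])
f0=np.array(robot.current_contact_force())
robot.line_to(tray(-.02,0,.15),velocity=.15)
hit=robot.line_to(tray(-.02,0,.112),velocity=.02,f_stop=2.5)
print(hit,robot.current_tool_pos(),f0,robot.current_contact_force())
crop("scene",140,110,200,160,4,"pics/e1.png")
fingers.gripper_to(.55)
print(robot.current_contact_force(),robot.current_time_s())
robot.line_to(tray(-.02,0,.25),velocity=.2)
fingers.gripper_to(0)
crop("scene",140,110,200,160,4,"pics/e2.png")
print(robot.current_time_s(),robot.current_contact_force())
E
```

```text
True [ 0.49497228 -0.06271854  0.12385923] [-0.42676502  0.28551628 -2.14310537] [0.68558148 1.05446926 4.93419734]
[0.16922388 0.71835011 0.43748309] 12.6083
13.95 [-0.26950927 -0.13337656 -0.56529806]
```

View pics/e2.png

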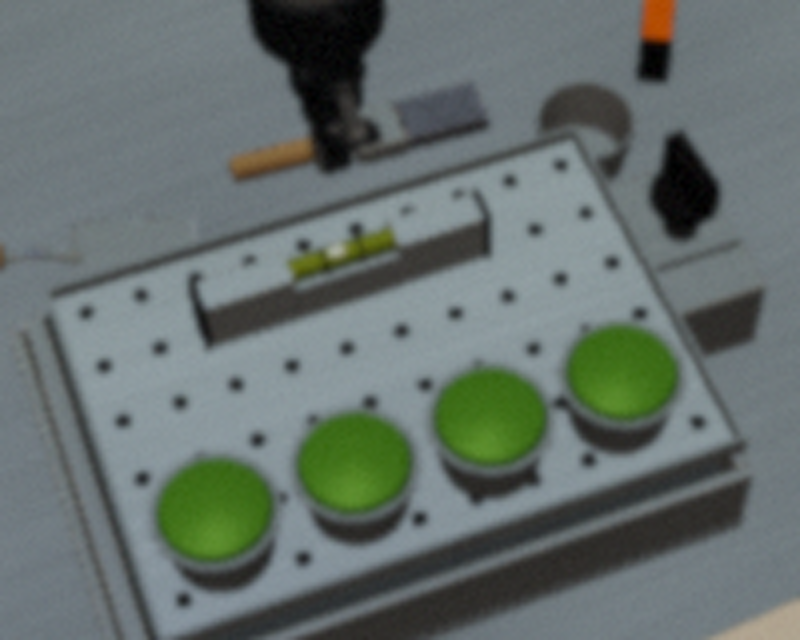

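```bash
cat >> h.py <<'E'
Y=90+TR
def press(fs=6,y=.068,v=.01,z0=.172):
    robot.move_to(tray(-.02,y,.2),[180,0,Y])
    robot.line_to(tray(-.02,y,z0),velocity=.12)
    f0=np.array(robot.current_contact_force())
    hit=robot.line_to(tray(-.02,y,.145),velocity=v,f_stop=fs)
    print("press",hit,robot.current_tool_pos(),f0.round(2),np.round(robot.current_contact_force(),2),robot.current_time_s())
def look(name,n=5):
    ims={}
    for c in ("scene","top"):
        ims[c]=np.mean([vision.grab_frame(c).astype(float) for _ in range(n)],0)
        p=proj(c,tray(-.02,0,.142)).astype(int);x0,y0=p[0]-35,p[1]-25
        cr=ims[c][y0:y0+50,x0:x0+70]
        cv2.imwrite(f"pics/{name}_{c}.png",cv2.resize(cr[:,:,::-1].clip(0,255).astype(np.uint8),None,fx=11,fy=11,interpolation=cv2.INTER_CUBIC))
        np.save(f"pics/{name}_{c}.npy",cr); print(c,x0,y0)
E
python3 - <<'E'
from h import *
press(); robot.pause(1.2); print(robot.current_contact_force()); look("p1"); print(robot.current_time_s())
crop("scene",140,80,200,160,4,"pics/p1_wide.png")
E
```

```text
press True [0.49896892 0.00592447 0.15589517] [-0.53 -0.14  0.31] [-0.22 -0.92  5.56] 16.3917
[-0.70122535  0.31834755  5.10934128]
scene 190 146
top 258 145
18.0917
```

View pics/p1_scene.png

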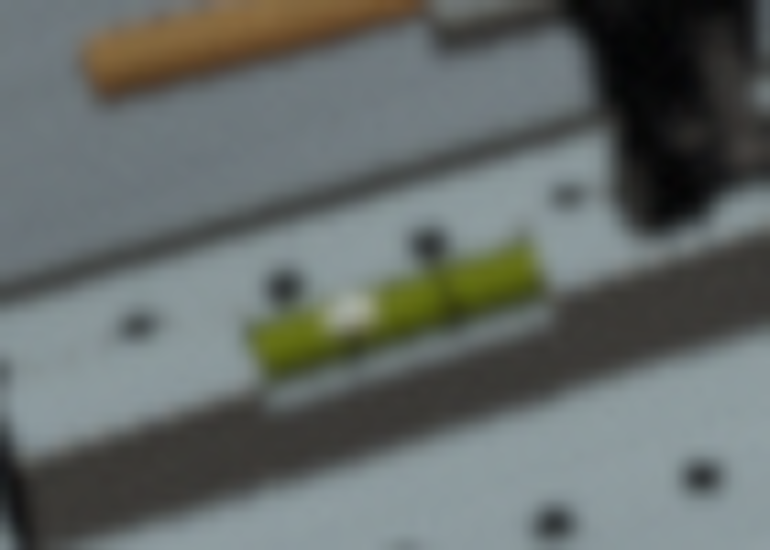

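View pics/p1_wide.png

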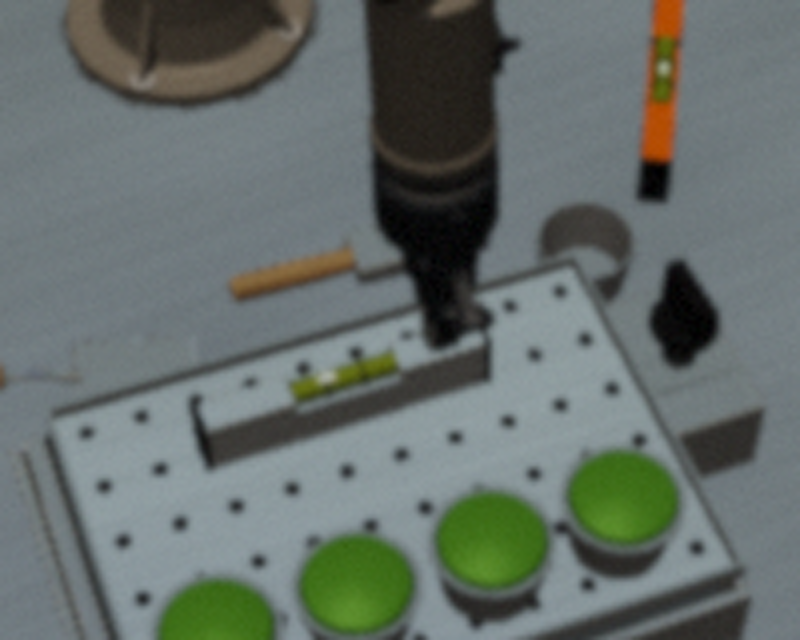

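View pics/p1_top.png

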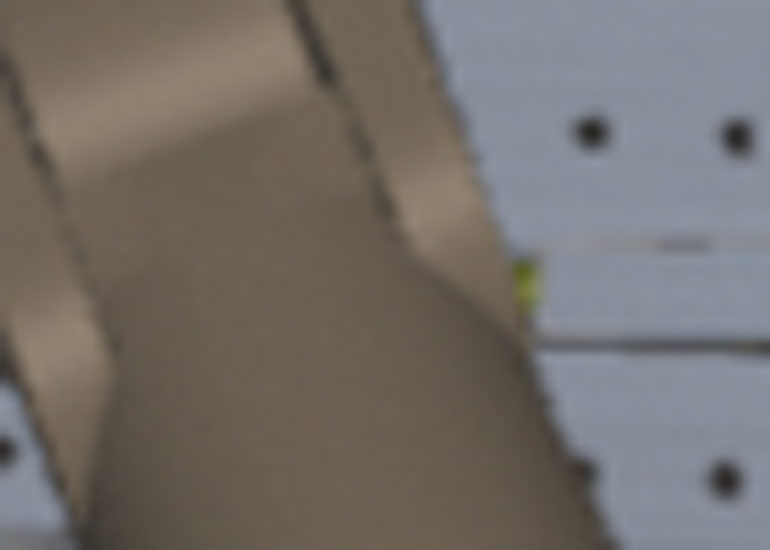

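Pressed reading: the lines are at x≈352 and 450 px in the crop and the bubble is at 350, which puts it about 13 mm towards the pivot. That means roughly +1.07 rad of knob.

```bash
python3 - <<'E'
from h import *
K=[.5337,.1684]; YK=182.8
robot.line_to(tray(-.02,.068,.24),velocity=.2)
fingers.gripper_to(.45,force=80)
robot.move_to(K+[.24],[180,0,YK])
robot.line_to(K+[.175],velocity=.15)
hit=robot.line_to(K+[.142],velocity=.03,f_stop=4)
print(hit,robot.current_tool_pos(),np.round(robot.current_contact_force(),2),robot.current_time_s())
crop("scene",250,90,110,100,6,"pics/k1.png")
crop("top",180,130,60,50,10,"pics/k2.png")
E
```

```text
False [0.53384455 0.16853539 0.14224735] [-0.37  0.53 -0.66] 22.075
```

View pics/k1.png

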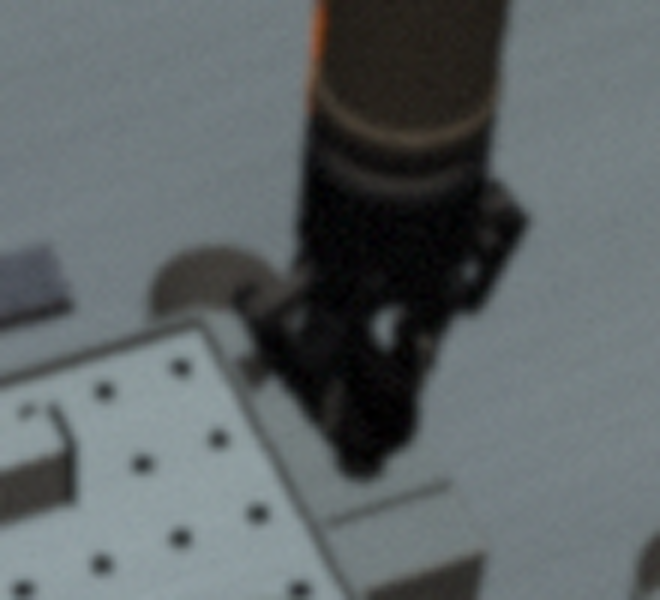

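View pics/k2.png

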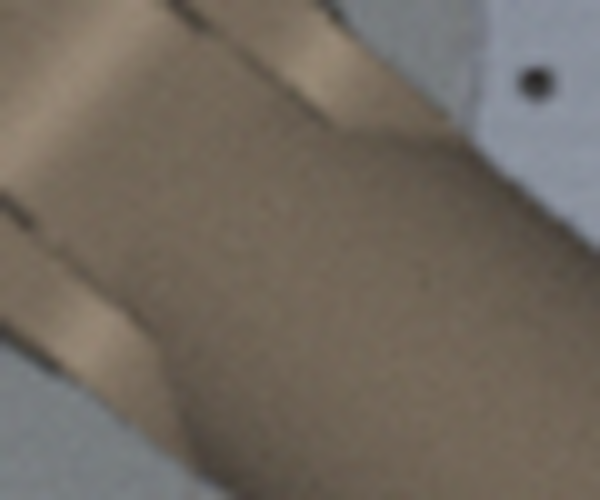

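```bash
python3 - <<'E'
from h import *
fingers.gripper_to(0,force=80)
print(robot.current_finger_gap(),np.round(robot.current_contact_force(),2))
p=robot.current_tool_pos()
e=robot.current_eef_rot();print(p,e)
q=np.array(robot.current_joint_positions())
K=[.5337,.1684,.142]
for a in (10,25,40,61.3):
    try: robot.line_to(K,[180,0,182.8-a],velocity=.05)
    except robot.PlanningError as x: print("line",x); robot.move_to(K,[180,0,182.8-a])
    print(a,robot.current_time_s(),np.round(robot.current_eef_rot(),2),np.round(robot.current_contact_force(),1),np.round(robot.current_torque(),2))
E
```

```text
0.15129091887448826 [0.24 3.39 2.12]
[0.53390328 0.17001622 0.14283124] [ 1.79848788e+02  8.52474257e-02 -1.77167580e+02]
10 22.8417 [1.7981e+02 7.0000e-02 1.7300e+02] [0.7 6.6 1.3] [ 0.91 -0.11 -0.24]
25 23.25 [1.7973e+02 2.0000e-02 1.5803e+02] [0.6 7.  2.8] [ 1.06 -0.13 -0.23]
40 23.6583 [ 1.7965e+02 -5.0000e-02  1.4304e+02] [1.4 6.4 1.3] [ 1.18 -0.26 -0.17]
61.3 24.1833 [179.59  -0.18 121.77] [2.6 8.5 1.1] [ 1.36 -0.56 -0.14]
```

```bash
python3 - <<'E'
from h import *
fingers.gripper_to(.45)
K=[.5337,.1684]
robot.line_to(K+[.24],velocity=.2)
fingers.gripper_to(0,force=40)
robot.move_to(tray(-.02,.068,.22),[180,0,Y])
press(fs=7,z0=.175); robot.pause(1.2); print(robot.current_contact_force()); look("p2"); print(robot.current_time_s())
crop("scene",140,80,200,160,4,"pics/p2_wide.png")
E
```

```text
press True [0.49898708 0.00602449 0.16368948] [ 0.26  0.69 -0.6 ] [-0.73 -1.15  3.87] 28.3917
[-1.08942357 -0.69570997  5.06476408]
scene 190 146
top 258 145
30.0917
```

View pics/p2_scene.png

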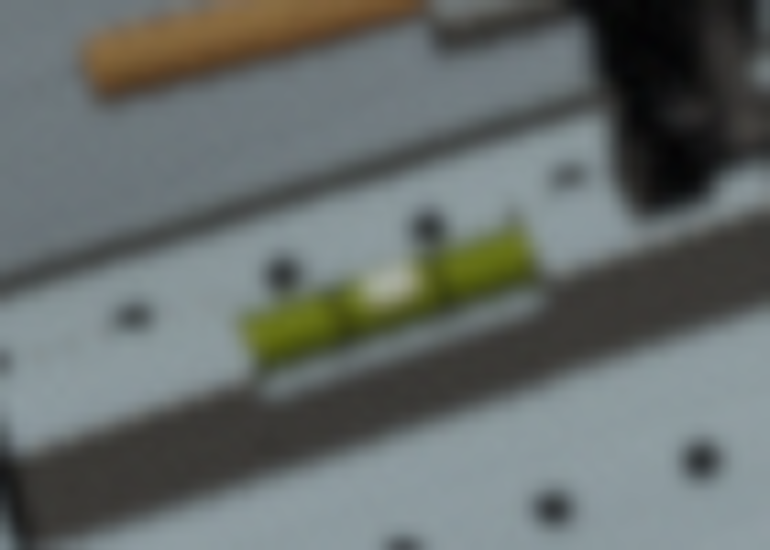

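View pics/p2_wide.png

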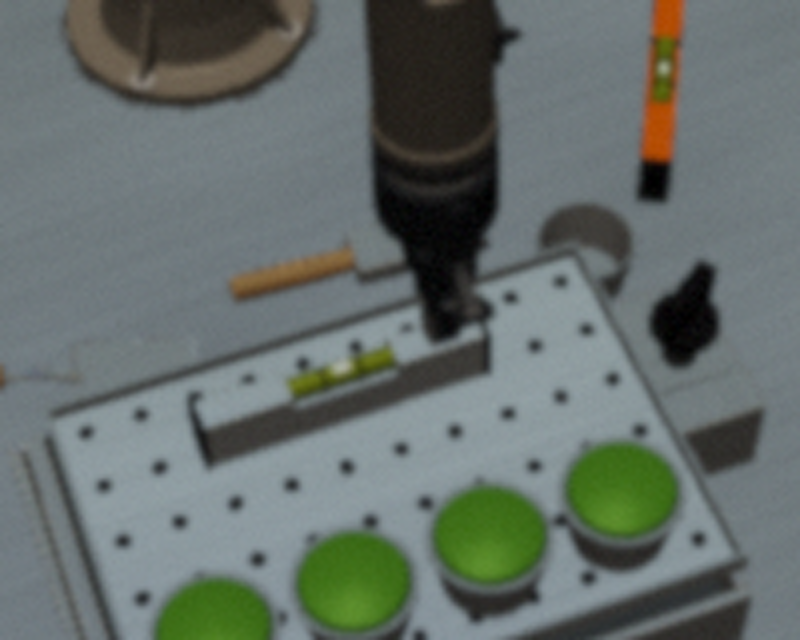

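Bubble at 390 px sits between the lines at 342 and 441. I'll press somewhat harder to confirm the tray is seated, and measure numerically.

```bash
cat > m.py <<'E'
import numpy as np,cv2
from scipy.ndimage import map_coordinates
def meas(f,show=True):
    a=np.load(f)
    hsv=cv2.cvtColor(a.clip(0,255).astype(np.uint8),cv2.COLOR_RGB2HSV)
    yel=(a[:,:,1]-a[:,:,2]>35)&(a[:,:,0]<a[:,:,1]+5)
    n,l,s,c=cv2.connectedComponentsWithStats(cv2.morphologyEx(yel.astype(np.uint8),cv2.MORPH_CLOSE,np.ones((5,5))))
    # exclude wood: choose component nearest the crop middle
    i=1+np.argmin([np.hypot(*(c[k]-[35,26]))+ (50 if s[k,4]<30 else 0) for k in range(1,n)])
    ys,xs=np.nonzero(l==i); m=np.array([xs.mean(),ys.mean()]); u=np.linalg.svd(np.c_[xs,ys]-m,full_matrices=False)[2][0]; u*=np.sign(u[0])
    v=np.array([-u[1],u[0]]); t=np.arange(-18,18.01,.1); P=0
    for o in np.arange(-1,1.01,.25):
        q=m[:,None]+u[:,None]*t+v[:,None]*o; P=P+np.array([map_coordinates(a[:,:,k],[q[1],q[0]],order=1) for k in range(3)])/9
    blue=P[2]; grn=P[1]
    w=np.clip(blue-np.percentile(blue[abs(t)<11],50)-15,0,None)*(abs(t)<11); b=(w*t).sum()/w.sum()
    sat=P[1]-P[2]; ins=np.abs(t)<16
    e1=np.interp(20,sat[(t<-9)],t[t<-9]); e2=np.interp(20,sat[t>9][::-1],t[t>9][::-1])
    if show: print(f,"u",u.round(3),"edges",e1.round(2),e2.round(2),"mid",((e1+e2)/2).round(2),"bubble",b.round(2),"px")
    return t,P
if __name__=="__main__":
    import sys
    for f in sys.argv[1:]:
        t,P=meas(f); print([f"{x:.0f}:{P[1][int(round((x+18)*10))]:.0f}/{P[2][int(round((x+18)*10))]:.0f}" for x in np.arange(-15,15.1,1)])
E
python3 - <<'E'
from h import *
hit=robot.line_to(tray(-.02,.068,.155),velocity=.005,f_stop=6)
print(hit,robot.current_tool_pos(),np.round(robot.current_contact_force(),2))
robot.pause(1.2);print(np.round(robot.current_contact_force(),2)); look("p3",8);print(robot.current_time_s())
E
python3 m.py pics/p1_scene.npy pics/p2_scene.npy pics/p3_scene.npy
```

```text
True [0.4989856  0.00604045 0.16368408] [ 0.   -0.4   3.91]
[-1.16 -0.66  5.34]
scene 190 146
top 258 145
32.675
pics/p1_scene.npy u [ 0.953 -0.303] edges -13.89 13.87 mid -0.01 bubble -4.16 px
['-15:145/144', '-14:128/111', '-13:110/63', '-12:104/31', '-11:104/23', '-10:104/23', '-9:104/23', '-8:107/31', '-7:115/56', '-6:125/87', '-5:131/107', '-4:135/112', '-3:135/104', '-2:124/77', '-1:111/45', '0:105/28', '1:104/25', '2:103/23', '3:99/22', '4:90/21', '5:85/21', '6:95/22', '7:102/23', '8:103/24', '9:103/23', '10:104/24', '11:104/25', '12:105/34', '13:115/69', '14:134/118', '15:149/148']
pics/p2_scene.npy u [ 0.949 -0.316] edges -13.94 14.04 mid 0.05 bubble 0.47 px
['-15:147/146', '-14:134/115', '-13:116/69', '-12:108/36', '-11:105/25', '-10:105/24', '-9:106/25', '-8:105/25', '-7:104/25', '-6:96/23', '-5:85/22', '-4:88/25', '-3:104/39', '-2:121/70', '-1:136/98', '0:142/112', '1:141/111', '2:133/97', '3:116/66', '4:94/37', '5:84/24', '6:93/23', '7:101/24', '8:104/24', '9:105/24', '10:104/24', '11:104/25', '12:105/31', '13:111/59', '14:128/107', '15:145/143']
pics/p3_scene.npy u [ 0.949 -0.316] edges -13.92 14.06 mid 0.07 bubble 0.45 px
['-15:147/145', '-14:133/115', '-13:116/69', '-12:107/36', '-11:105/26', '-10:105/24', '-9:105/24', '-8:105/24', '-7:103/23', '-6:97/24', '-5:85/23', '-4:87/25', '-3:104/39', '-2:121/70', '-1:135/98', '0:142/112', '1:141/112', '2:132/96', '3:115/66', '4:93/36', '5:83/23', '6:92/23', '7:101/24', '8:104/24', '9:104/23', '10:105/25', '11:105/25', '12:106/31', '13:111/58', '14:128/107', '15:145/143']
```

View pics/p3_scene.png

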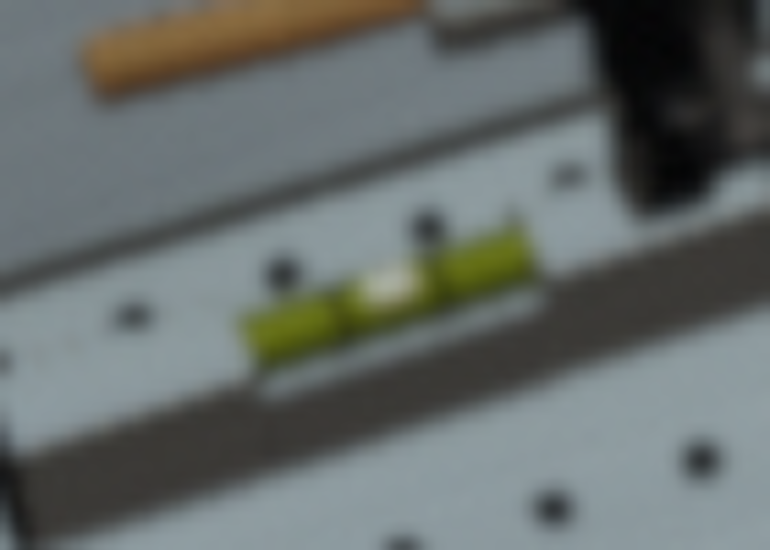

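The bubble is about 0.9 mm from the midpoint of the lines. The arm didn't actually move on that last press (the force change tripped f_stop early), so seating isn't confirmed. I'll push further in small steps.

```bash
python3 - <<'E'
from h import *
for z in (.1630,.1622):
    hit=robot.line_to(tray(-.02,.068,z),velocity=.005,f_stop=9)
    robot.pause(.4)
    F=np.mean([robot.current_contact_force() for _ in range(3)],0)
    print(z,hit,np.round(robot.current_tool_pos(),5),F.round(2),robot.current_time_s())
    if F[2]>11: break
robot.pause(1); look("p4",8);print(np.round(robot.current_contact_force(),2),robot.current_time_s())
E
python3 m.py pics/p4_scene.npy
```

```text
0.163 False [0.49904 0.006   0.16361] [-1.32  1.33  7.15] 33.5083
0.1622 False [0.49915 0.00599 0.1635 ] [-3.41  1.09 10.91] 34.2167
scene 190 146
top 258 145
[-3.22  0.39 10.18] 36.0167
pics/p4_scene.npy u [ 0.949 -0.314] edges -13.9 14.08 mid 0.09 bubble 0.4 px
['-15:148/147', '-14:135/117', '-13:117/71', '-12:108/37', '-11:106/26', '-10:106/25', '-9:106/25', '-8:106/25', '-7:105/25', '-6:97/23', '-5:86/23', '-4:88/26', '-3:104/39', '-2:121/68', '-1:135/97', '0:143/111', '1:141/110', '2:132/92', '3:115/61', '4:94/34', '5:83/22', '6:92/22', '7:102/24', '8:105/24', '9:105/24', '10:105/24', '11:105/25', '12:105/29', '13:110/57', '14:127/105', '15:145/143']
```

```bash
python3 - <<'E'
from h import *
print(np.round(robot.current_contact_force(),2)); workorder.close_job(); print(robot.current_time_s())
E
```

```text
[-3.22  0.39 10.18]
the job is handed in; nothing more can be done
the job is handed in; nothing more can be done
```

I levelled the tray and handed the job in at about 36 s, still pressing the spirit level down. The station gives no verdict, so what follows is from my own last checks.

- **Placing:** I laid the spirit level lengthwise on the tray's free strip, let go of it, and backed away before pressing.
- **First reading:** pressed, the bubble stood about 13 mm towards the pivot, which called for about 1.07 rad more. I turned the knob clockwise by that much in one go.
- **Final bubble:** it measured about 0.8 mm from the midpoint of the two lines; the limit is 3 mm.
- **Seating:** my first attempt to press harder stopped at once on force noise and showed nothing. In small steps afterwards, the press rose from about 5 to 10 N while the arm sank less than 0.2 mm and the bubble stayed put. That means the tray is sitting fully on its foot.
- **Final force:** the fingers pressed with about 10 N downwards and about 3 N sideways. The level did not visibly slip.

I had no direct reading of the tray's tilt across its width. I also did not re-measure the other things on the worktop, though the pictures show nothing out of place. Only the scene camera could read the bubble, because the arm blocked the top view.

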